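Fit the spring ring on the mill's axle stub and hold it spread

TASK

Take the pliers out of their rack, stand their tips on the wooden post in the gap of the open spring ring that lies there, and squeeze the handles fully so that the tips spread the ring and lift it off. Slide the spread ring down over the axle stub of the gear until it lies in the groove, flat on the brass hub and centred on the stub. Finish while still holding the pliers squeezed, with the ring held spread in the groove: do not let go.

Things in the scene. Friction and masses are not known exactly. Their poses are not given: they have to be found in the camera images.
- pliers: Spreading pliers (about 140 g) upright in the rack, tips down, two black handles up. Origin midway between the tips at their lower end, 15 mm above the table in the rack; z up, y the line along which handles and tips move; same when turned half round. Guide block below the handles: z 60 to 78 mm, 24 mm in x, 66 mm in y. Lifts straight up out of the rack.
- pliers_grip (a point): Where to grip: midway between the handles, 112 mm above the tips' lower end. Handles are flat upright grips from 76 to 136 mm above it, 14 mm wide in x; outer faces 69 mm apart in y at rest, 27 mm fully squeezed. Squeeze 1 to 2 mm a side to carry the pliers without spreading the tips much.
- pliers_tips (a point): Midway between the tips' notches, 7 mm above their lower end. Tips are two straight stems 14 mm wide in x, each with a notch in its outer face, 4 to 10 mm above the lower end, floor 4.5 mm from centre at rest; the ledge below and the stem above reach out to 7 mm. The ring's lugs enter the notches as the tips spread.
- pliers_a (a joint): Travel of the handles, m, 0 at rest to 0.0208: squeezing each handle in by d moves each tip out by d, both sides alike. A spring resists with 6 N per handle at rest and 9 N at full travel, about 17 N with the ring.
- rack: Wooden plier rack, fixed: base 70 x 100 mm, two posts with top at 75 mm and low lips to 81 mm, which carry the ends of the pliers' guide block. Origin at the centre of its underside; y runs from post to post, as the pliers' y.
- clip: Open spring ring of flat steel, 4 mm thick, 43 mm outside and 33 mm inside diameter at rest, 26 g, lying flat on its post. Origin at the ring's centre on its underside, z up; the gap is on its -x side, where two lugs reach out to x = -48 mm.
- clip_gap (a point): Where the pliers' tips belong: between the two lugs, 37 mm from the ring's centre along its -x, at mid thickness (2 mm above the underside). The gap is along y: 25 mm wide here at rest, 28 mm at x = -30, 21.5 mm at x = -44. Fully squeezed pliers spread the lugs to about 50 mm apart, inner faces then parallel.
- clip_bore (a point): Where the stub's axis should pass through the spread ring: 3.2 mm from the ring's centre towards the gap, at mid thickness (2 mm above its underside). The spread ring then leaves about 2 mm all round the stub.
- clip_l (a joint): Opening angle of the ring's left (+y) arm, rad: 0 at rest, grows as the ring is spread; about 0.24 with the pliers fully squeezed.
- clip_r (a joint): The same for the right (-y) arm; the two move alike.
- post: Turned wooden post carrying the ring, fixed: round foot 108 mm wide with its flat top at 29 mm, on which the pliers' tips can stand, notches then level with the ring; seat 39 mm wide to 34 mm (the ring's underside), and a 23 mm wide spigot 6 mm high above it, loosely inside the ring. Origin at the centre of its underside.
- axle: Steel spur gear 92 mm across on an upright axle stub, on a round steel plate, fixed. Heights above the table: plate (104 mm wide) to 20 mm, gear to 38 mm, brass hub (48 mm wide) to 58 mm, groove (31 mm across) 58 to 65 mm, stub head 35 mm across from 65 to 86 mm with its last 5 mm tapering to 27 mm. Origin on the axle's axis at the underside.
- groove (a point): Centre of the groove on the axle's axis, 61.5 mm above the table. The ring lying on the hub has clip_bore 1.5 mm below it. The ring can rock a little in the tips (back hanging, or back raised if pushed too far): moving the tips a few mm down or up lays it level on the hub.
Not all that is in view belongs to the job. Leave any green look-alike of the pliers alone.

How it is judged (in metres and radians):
On the way, in this order (a step that is already met when the one before it is completed fails the run):
1. the pliers are lifted at least 20 mm out of the rack in the fingers (z of pliers in the frame of rack above 0.035 m and contact force between the fingers and pliers above 1 N and contact force between pliers and rack below 0.1 N), for 0.1 s.
2. the ring, spread on the pliers' tips, is lifted clear of its post (z of clip in the frame of post above 0.044 m and value of joint each of clip_l, clip_r above 0.17 rad and contact force between pliers and clip above 1 N and contact force between clip and post below 0.1 N), for 0.1 s.
At the end, for the whole second after the job is handed in: clip_bore within 4 mm of the axle axis and -3.5 to +1.5 mm from the groove centre in height, ring within 0.17 rad of level and at rest, both arms spread over 0.17 rad, pliers pressing the ring (over 1 N), fingers gripping the pliers (over 3 N) (horizontal distance between clip_bore and groove below 0.004 m and z of clip_bore in the frame of groove between -0.0035 and 0.0015 m and angle between clip's own z axis and vertical below 0.17 rad and value of joint each of clip_l, clip_r above 0.17 rad and contact force between pliers and clip above 1 N and contact force between the fingers and pliers above 3 N and linear speed of clip below 0.02 m/s); the arm keeps its last pose, push and grip.
It also fails if it takes over 58 s, if anything falls off the work surface, if the arm or the gripper's body presses on something with over 40 N, if the wrist force passes 120 N, or if a joint passes its speed limit or range.

ROBOT

A 6-joint arm with a two-finger parallel gripper is mounted at the origin on the work surface. World frame = base frame: x ahead of the robot, y to its left, z up, the work surface at z = 0. Lengths are in mm, angles in rad, forces in N, time in s.
With the tool pointing down it reaches from about 350 to 775 mm from the base axis. Payload 7.3 kg.
Tool frame: the origin (TCP) lies between the finger pads; the fingertips stand 14 mm ahead of it and the grasp point (between the pads) lies 5 mm behind it; z points along the fingers, y is the line along which they close (so a half turn about z gives the same grasp; the last joint's range is limited). The gripper opens to 92 mm and grips with 3 to 60 N. Pads are 19 mm wide; open, the fingers measure 130 mm over their backs; the gripper's body (75 mm by 190 mm) begins 47 mm behind the grasp point.
Start: joints at [1.14, 0.342, 1.524, -0, 1.275, -0.146], TCP at [147.491, 503.875, 240.741] pointing down, gripper open.
Joint ranges: [-2.53, 2.53], [-0.77, 2.02], [0.04, 2.7], [-1, 4.14], [0.28, 2.66], [-3.11, 3.11]. Speed limits (rad/s): [2.57, 2.57, 3.14, 3.14, 3.14, 3.14].

INTERFACE

Orientations are given as [roll, pitch, yaw] about the fixed x, y, z axes, in that order (R = Rz(yaw) Ry(pitch) Rx(roll)).
In Python, from plant import get_obs, cams, close_job gives the robot as it stands. The module is installed in compiled form; this text tells all that it offers.
- The arm moves only by the shell command python3 -m creep 'ROWS'. ROWS is JSON, a list of rows, each an object of numbers: "hand": the opening, from 0 (shut) to 1 (fully open); "tx", "ty", "tz": the shift along the tool's x, y, z in m; "spin": the turn about the tool's z in degrees. In form: [{"hand": .., "tx": .., "ty": .., "tz": .., "spin": ..}, ...]. A call has 1 to 5 rows; each row shifts and turns the commanded pose from where the row before left it, along the tool's axes as they then stand; what a row does not reach is not made up. A row lasts 1/8 s, in which the tool goes at most 62.5 mm and 10.7 degrees, less where a joint would pass 70% of its speed; a pose out of reach is approached as far as the arm can. A call is refused whole if a number of a shift passes 0.0625 or a number of a turn 10.7, either way. A call with a gripper value outside its range is refused whole. The fingers move at their own pace and stop on an object; the grip force is fixed at half the most. Time passes only in rows, so rows that do not move let the fingers close. It gives the time, the measured TCP pose, the force, the opening and the grip force at its end, in the units of the state.
- get_obs(): the state, without advancing time (a new reading comes with each control period).
- cams.capture(name): name is "side" or "top" or "wrist"; returns a dict with "color" (420x560x3 uint8, red, green, blue), "K" (3x3 intrinsics, pixels), "R" (3x3) and "t" (3): a world point X has camera coordinates R X + t. Camera axes: x right, y down, z forward; pixel columns grow to the right and rows downward; lengths in mm; the calibration is good to about 2 mm. A picture is of the moment at which its call begins. There is no depth.
- close_job(): hands the job in; it is judged then, once.
The state is a dict: "time": time; "joint_positions": joint angles; "dq": joint speeds; "tau": joint torques, N m; "tool_pos": TCP position; "tcp_rot": TCP orientation; "contact_force": force on the tool from outside, world axes, zero at the start; "moment": the same for the moment, N m; "grip_width": finger opening in mm; "finger_force": force on a finger pad.
Only numpy, scipy, OpenCV 4.12 (cv2) and the standard library are available. Lean on these libraries where they do the work, as an engineer would, in place of code of your own. Each camera call takes 0.05 s, during which the arm holds its last target. There are 200 camera calls.

## Working session

There is one attempt and no reset: what is moved stays moved. The work goes in short steps, Python scripts to look and compute and a shell command to move; the robot and the scene stay as the last step left them, time stands still between calls to the robot, and variables do not carry over. Pictures are saved under pics/ and viewed, at most 10 in all, crops included, and the job is handed in when it is done.

```bash
mkdir -p pics; python3 - <<'E'
from plant import get_obs,cams
import cv2,pickle
o=get_obs();print({k:o[k] for k in('time','tool_pos','tcp_rot','grip_width')})
d={}
for n in('top','side'):
    c=cams.capture(n);d[n]=c;cv2.imwrite(f'pics/{n}0.png',c['color'][:,:,::-1]);print(n,c['K'].tolist(),(-c['R'].T@c['t']).tolist(),c['R'].round(3).tolist())
pickle.dump(d,open('v0.pkl','wb'))
E
```

```text
{'time': 0.0, 'tool_pos': array([147.31890981, 503.49778201, 240.04384324]), 'tcp_rot': array([-3.14004624e+00, -2.22044522e-04,  2.85679300e+00]), 'grip_width': 91.72780950859138}
top [[482.6730365110283, 0.0, 269.4383960478257], [0.0, 482.6730365110283, 205.95650659520626], [0.0, 0.0, 1.0]] [292.0194079117798, -1.3719557337086432, 1063.692616847557] [[-0.017, -1.0, -0.024], [-0.985, 0.021, -0.173], [0.173, 0.021, -0.985]]
side [[388.0491265887238, 0.0, 280.295748629424], [0.0, 388.0491265887238, 205.96456651745422], [0.0, 0.0, 1.0]] [155.5904769306205, 397.0649525248746, 516.3498917955883] [[-0.808, -0.59, -0.003], [-0.366, 0.505, -0.782], [0.463, -0.63, -0.624]]
```

View pics/top0.png

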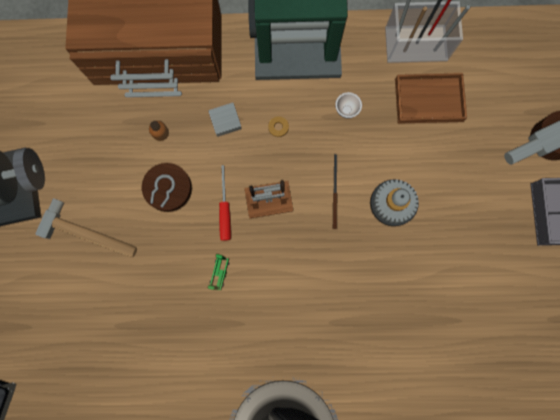

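View pics/side0.png

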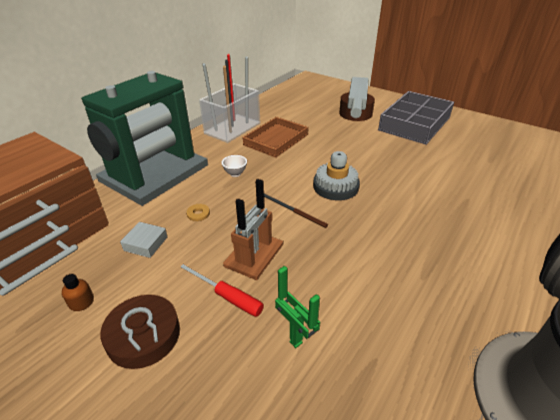

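The top view shows the post with the ring at (166,187), its gap towards the robot. The rack and pliers are at (268,198), the gear at (397,201), and the green decoy at (219,272). Next I measure from enlarged crops.

```bash
cat > h.py <<'E'
import numpy as np,cv2
def ray(c,u,v,z):
    d=c['R'].T@np.linalg.inv(c['K'])@np.array([u,v,1.]);o=-c['R'].T@c['t']
    return (o+d*(z-o[2])/d[2])
def proj(c,X):
    p=c['K']@(c['R']@np.asarray(X,float)+c['t']);return p[:2]/p[2]
def tri(c1,p1,c2,p2):
    P=[c['K']@np.c_[c['R'],c['t']] for c in(c1,c2)]
    X=cv2.triangulatePoints(P[0],P[1],np.array(p1,float).reshape(2,1),np.array(p2,float).reshape(2,1)).ravel();return X[:3]/X[3]
E
python3 - <<'E'
import pickle,cv2,numpy as np
from h import *
d=pickle.load(open('v0.pkl','rb'));t=d['top'];s=d['side']
def crop(c,x,y,w,h,k): return cv2.resize(c['color'][y:y+h,x:x+w,::-1],None,fx=k,fy=k,interpolation=cv2.INTER_CUBIC)
a=np.hstack([crop(t,136,157,60,60,4),crop(t,238,168,60,60,4),crop(t,366,171,60,60,4)])
b=np.hstack([crop(s,95,290,90,90,2.6667),crop(s,215,175,90,90,2.6667),crop(s,300,140,90,90,2.6667)])
cv2.imwrite('pics/crops.png',np.vstack([a,b]))
for n,(u,v),z in(('post',(166,187),29),('rack',(268,202),10),('stub',(401,196),86),('plate',(396,204),20)): print(n,ray(t,u,v,z).round(1))
E
```

```text
post [521.2 247.6  29. ]
rack [486.3  23.8  10. ]
stub [ 479. -251.   86.]
plate [ 474.  -255.9   20. ]
```

View pics/crops.png

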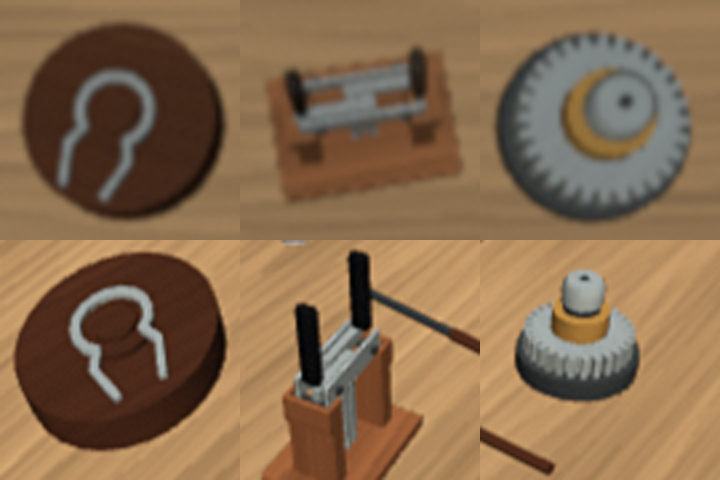

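The crops show the ring centre at top-view pixel ~(165,184) with lug ends at (152,203) and (162,207). The handle tops are at top-view ~(252,186) and (282,181), and side-view (240,200) and (260,180). The stub top is at ~(402,196).

```bash
python3 - <<'E'
import pickle,cv2,numpy as np
from h import *
d=pickle.load(open('v0.pkl','rb'));t=d['top'];s=d['side']
def blobs(c,x,y,w,h,thr,amin=15):
    m=(c['color'][y:y+h,x:x+w].max(2)<thr).astype(np.uint8)
    n,l,st,ce=cv2.connectedComponentsWithStats(m)
    return [(st[i].tolist(),(ce[i]+[x,y]).round(1)) for i in range(1,n) if st[i][4]>amin]
print('top',blobs(t,240,172,55,35,60));print('side',blobs(s,225,172,60,55,50))
L=tri(t,(252,186.5),s,(240.5,200));R=tri(t,(282,181.5),s,(260,180.6));print(L,R,'mid',(L+R)/2,np.hypot(*(L-R)[:2]),np.arctan2(*(L-R)[[1,0]]))
for p in((251.5,191),(282,186)):print(ray(t,*p,121))
c=ray(t,164.8,183.6,36);a=ray(t,152,203,36);b=ray(t,162.3,206.8,36)
print('clip',c,a,b,'dir to gap',(a+b)/2-c,np.degrees(np.arctan2(*((a+b)/2-c)[[1,0]])),np.linalg.norm((a+b)/2-c),np.degrees(np.arctan2(*(a-b)[[1,0]])))
print('stub',ray(t,155+1e-9 and 366+(620-480)/4,171+105/4,81))
E
```

```text
top [([41, 9, 3, 11, 31], array([282., 186.])), ([10, 14, 5, 11, 38], array([251.9, 191.1]))]
side [([31, 8, 9, 29, 199], array([259.6, 193.7])), ([11, 27, 10, 28, 203], array([240.3, 213. ]))]
[490.5697229   50.06639071 147.81514366] [498.87335749  -8.45560307 148.19250489] mid [494.7215402   20.80539382 148.00382428] 59.108155983906094 1.7117445972315541
[488.82564874  53.73480748 121.        ]
[497.68461436  -7.32906955 121.        ]
clip [527.2834298  248.73234156  36.        ] [484.63639033 275.85684118  36.        ] [475.7579442  253.12271553  36.        ] dir to gap [-47.08626253  15.75743679   0.        ] 161.49716168843753 49.652924721229574 68.667670850021
stub [ 477.29247503 -252.12723206   81.        ]
```

```bash
python3 -m creep '[{"hand":1,"spin":-8.2},{"hand":1,"spin":-8.2},{"hand":1,"spin":-8.1},{"hand":1,"tx":-0.0228,"ty":-0.0438},{"hand":1,"tx":-0.0228,"ty":-0.0438}]'; python3 -m creep '[{"hand":1,"tx":-0.0228,"ty":-0.0438},{"hand":1,"tx":-0.0228,"ty":-0.0438},{"hand":1,"tx":-0.0228,"ty":-0.0438},{"hand":1,"tx":-0.0228,"ty":-0.0438},{"hand":1,"tx":-0.0228,"ty":-0.0438}]'; python3 -m creep '[{"hand":1,"tx":-0.0228,"ty":-0.0438},{"hand":1,"tx":-0.0228,"ty":-0.0438},{"hand":1,"tx":-0.0228,"ty":-0.0438},{"hand":1,"tx":-0.0228,"ty":-0.0438},{"hand":1,"tx":-0.0228,"ty":-0.0438}]'
```

```text
invalid input at $[0]: expected keys hand, tx, ty, tz, spin
invalid input at $[0]: expected keys hand, tx, ty, tz, spin
invalid input at $[0]: expected keys hand, tx, ty, tz, spin
```

All keys are required in every row.

```bash
python3 -m creep '[{"hand":1,"tx":0,"ty":0,"tz":0,"spin":-8.2},{"hand":1,"tx":0,"ty":0,"tz":0,"spin":-8.2},{"hand":1,"tx":0,"ty":0,"tz":0,"spin":-8.1},{"hand":1,"tx":-0.0228,"ty":-0.0438,"tz":0,"spin":0},{"hand":1,"tx":-0.0228,"ty":-0.0438,"tz":0,"spin":0}]'; python3 -m creep '[{"hand":1,"tx":-0.0228,"ty":-0.0438,"tz":0,"spin":0},{"hand":1,"tx":-0.0228,"ty":-0.0438,"tz":0,"spin":0},{"hand":1,"tx":-0.0228,"ty":-0.0438,"tz":0,"spin":0},{"hand":1,"tx":-0.0228,"ty":-0.0438,"tz":0,"spin":0},{"hand":1,"tx":-0.0228,"ty":-0.0438,"tz":0,"spin":0}]'; python3 -m creep '[{"hand":1,"tx":-0.0228,"ty":-0.0438,"tz":0,"spin":0},{"hand":1,"tx":-0.0228,"ty":-0.0438,"tz":0,"spin":0},{"hand":1,"tx":-0.0228,"ty":-0.0438,"tz":0,"spin":0},{"hand":1,"tx":-0.0228,"ty":-0.0438,"tz":0,"spin":0},{"hand":1,"tx":-0.0228,"ty":-0.0438,"tz":0,"spin":0}]'
```

```text
time: 0.72
tool_pos: [205.3, 422.6, 240.2]
tcp_rot: [-3.141, -0.001, -2.997]
contact_force: [1.6, -0.4, 0.6]
grip_width: 91.8
finger_force: 0.0
time: 1.35
tool_pos: [349.7, 221.7, 240.6]
tcp_rot: [3.142, -0.0, -2.999]
contact_force: [0.8, 0.1, -0.4]
grip_width: 91.5
finger_force: 0.0
time: 1.98
tool_pos: [493.7, 21.1, 240.4]
tcp_rot: [3.141, -0.0, -2.999]
contact_force: [-0.5, 0.4, -0.0]
grip_width: 91.6
finger_force: 0.0
```

```bash
python3 - <<'E'
from plant import get_obs,cams
import cv2,pickle
from h import *
c=cams.capture('wrist');pickle.dump(c,open('w1.pkl','wb'));im=c['color'][:,:,::-1].copy();cv2.imwrite('pics/w1.png',im)
print(get_obs()['tool_pos'],(-c['R'].T@c['t']),c['R'].round(3).tolist(),c['K'][0,0])
y=np.array([-.143,.990,0])
for k in(-30,30): print(proj(c,np.array([493.5,22,151])+k*y),proj(c,np.array([493.5,22,93])+k*y))
E
```

```text
[496.95866917  16.67291075 240.29684945] [421.75401768  11.31408419 384.74075437] [[-0.143, 0.99, 0.001], [0.953, 0.137, 0.27], [0.267, 0.039, -0.963]] 304.9828453404261
[239.23786954 213.02801687] [246.10991278 195.56942192]
[314.05642559 212.99337534] [307.02358764 195.54407219]
```

View pics/w1.png

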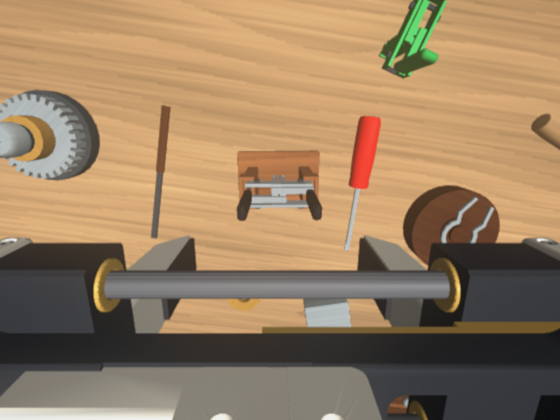

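The wrist view shows the rack centred at about (279,190), with the black handles at (244,205) and (315,205) between the fingers. I'll re-measure with the arm settled.

```bash
python3 - <<'E'
from plant import get_obs,cams
import cv2,pickle
from h import *
c=cams.capture('wrist');pickle.dump(c,open('w1.pkl','wb'))
o=get_obs();print(o['time'],o['tool_pos'])
x,y,w,h=230,185,100,38
m=(c['color'][y:y+h,x:x+w].max(2)<50).astype(np.uint8)
n,l,st,ce=cv2.connectedComponentsWithStats(m)
P=[]
for i in range(1,n):
    if st[i][4]>30:
        q=ce[i]+[x,y];P.append(ray(c,*q,124));print(st[i],q,P[-1])
if len(P)==2:
    v=P[1]-P[0];mid=(P[0]+P[1])/2;print(mid,np.linalg.norm(v),np.degrees(np.arctan2(v[1],v[0])))
    a=-2.999;d=mid-o['tool_pos'];print('tx',d[0]*np.cos(a)+d[1]*np.sin(a),'ty',d[0]*np.sin(a)-d[1]*np.cos(a))
E
```

```text
2.075 [495.11964144  19.04960699 240.04092963]
```

```bash
cat > hd.py <<'E'
import pickle,cv2
from h import *
c=pickle.load(open('w1.pkl','rb'));tp=np.array([495.1,19.0,240])
x,y,w,h=230,185,100,38
print(np.sort(c['color'][y:y+h,x:x+w].max(2).ravel())[:200:40])
m=(c['color'][y:y+h,x:x+w].max(2)<68).astype(np.uint8)
n,l,st,ce=cv2.connectedComponentsWithStats(m)
P=[]
for i in range(1,n):
    if st[i][4]>60:
        q=ce[i]+[x,y];P.append(ray(c,*q,124));print(st[i],q,P[-1])
if len(P)==2:
    v=P[1]-P[0];mid=(P[0]+P[1])/2;print(mid,np.linalg.norm(v),np.degrees(np.arctan2(v[1],v[0])))
    a=-2.999;d=mid-tp;print('tx',d[0]*np.cos(a)+d[1]*np.sin(a),'ty',d[0]*np.sin(a)-d[1]*np.cos(a))
E
python3 hd.py
```

```text
[64 67 67 68 69]
[83  3 10 21 80] [316.075  195.8625] [484.75047896  50.52618408 124.        ]
```

```bash
sed -i "s/^m=.*/q=c['color'][y:y+h,x:x+w].astype(int);m=((q.max(2)<85)\&(q.max(2)-q.min(2)<14)).astype(np.uint8)/" hd.py; python3 hd.py
```

```text
[64 67 67 68 69]
```

```bash
python3 - <<'E'
import pickle
c=pickle.load(open('w1.pkl','rb'))['color']
for v in(194,200,206,212):print(v,c[v,236:254].tolist())
E
```

```text
194 [[225, 181, 127], [224, 179, 127], [222, 178, 125], [222, 177, 125], [220, 174, 123], [217, 171, 120], [204, 161, 114], [163, 123, 85], [168, 113, 74], [181, 119, 75], [169, 113, 72], [114, 78, 53], [74, 57, 41], [69, 53, 40], [70, 54, 40], [70, 55, 41], [70, 56, 42], [70, 55, 40]]
200 [[216, 170, 120], [215, 170, 120], [215, 170, 120], [215, 169, 120], [215, 170, 120], [216, 171, 120], [210, 166, 117], [177, 137, 95], [146, 103, 68], [94, 67, 46], [68, 53, 39], [70, 55, 40], [70, 55, 40], [71, 56, 43], [71, 56, 42], [70, 55, 40], [71, 55, 42], [69, 54, 40]]
206 [[213, 167, 119], [214, 169, 119], [214, 169, 120], [213, 169, 119], [215, 169, 119], [217, 171, 121], [201, 158, 111], [120, 94, 67], [71, 56, 44], [72, 59, 46], [76, 62, 51], [78, 64, 54], [81, 68, 58], [80, 67, 57], [77, 64, 53], [72, 59, 47], [70, 56, 43], [68, 53, 38]]
212 [[204, 162, 114], [203, 160, 114], [203, 160, 113], [204, 161, 114], [205, 162, 114], [208, 164, 116], [193, 152, 107], [122, 96, 69], [75, 60, 46], [73, 58, 46], [75, 61, 51], [78, 65, 55], [78, 64, 55], [78, 64, 54], [76, 62, 52], [74, 60, 50], [81, 64, 49], [133, 105, 75]]
```

```bash
sed -i "s/;m=.*/;m=(q.max(2)<90).astype(np.uint8)/" hd.py; python3 hd.py; python3 -c "
import pickle,cv2
c=pickle.load(open('w1.pkl','rb'))['color'];cv2.imwrite('pics/w1c.png',cv2.resize(c[170:225,220:345,::-1],None,fx=6,fy=6))"
```

```text
[64 67 67 68 69]
[ 14   1  13  31 261] [249.91570881 201.79310345] [498.34611242  -6.48371435 124.        ]
[ 82   2  16  29 290] [319.56551724 201.23793103] [489.14164415  54.44033259 124.        ]
[493.74387828  23.97830912 124.        ] 61.615434203724256 98.59133195278662
tx 0.6348911187234327 ty 5.120502034825452
```

View pics/w1c.png

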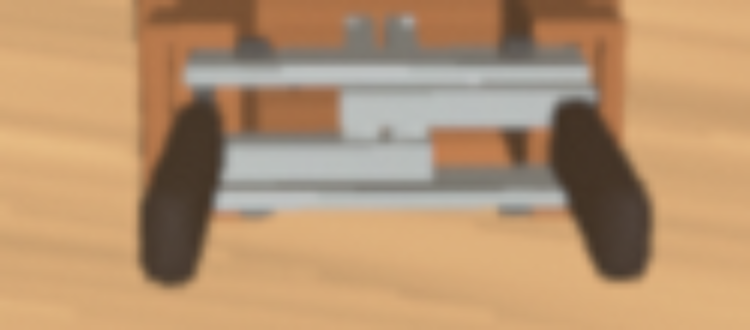

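Both measurements agree on the pliers at (493.6, 23.7) with yaw 98.5°. I'll settle, read the pose, then descend.

```bash
python3 -m creep '[{"hand":1,"tx":0,"ty":0,"tz":0,"spin":-0.3},{"hand":1,"tx":0,"ty":0,"tz":0.02,"spin":0},{"hand":1,"tx":0,"ty":0,"tz":0.02,"spin":0},{"hand":1,"tx":0,"ty":0,"tz":0,"spin":0},{"hand":1,"tx":0,"ty":0,"tz":0,"spin":0}]'
```

```text
time: 2.7
tool_pos: [493.1, 23.3, 201.5]
tcp_rot: [-3.142, 0.001, -2.992]
contact_force: [0.7, -0.4, -0.4]
grip_width: 91.6
finger_force: 0.0
```

```bash
python3 -m creep '[{"hand":1,"tx":0,"ty":0,"tz":0.02,"spin":0},{"hand":1,"tx":0,"ty":0,"tz":0.02,"spin":0},{"hand":1,"tx":0,"ty":0,"tz":0.02,"spin":0},{"hand":1,"tx":0,"ty":0,"tz":0.02,"spin":0},{"hand":1,"tx":0,"ty":0,"tz":0,"spin":0}]'; python3 -m creep '[{"hand":0.8,"tx":0,"ty":0,"tz":0,"spin":0},{"hand":0.75,"tx":0,"ty":0,"tz":0,"spin":0},{"hand":0.72,"tx":0,"ty":0,"tz":0,"spin":0},{"hand":0.72,"tx":0,"ty":0,"tz":0,"spin":0}]'
```

```text
time: 3.32
tool_pos: [492.7, 22.9, 120.5]
tcp_rot: [3.141, -0.001, -2.993]
contact_force: [0.5, 0.0, 1.1]
grip_width: 91.9
finger_force: 0.0
time: 3.82
tool_pos: [493.5, 22.6, 121.5]
tcp_rot: [-3.141, 0.001, -2.994]
contact_force: [-1.5, 0.6, 5.8]
grip_width: 66.6
finger_force: 6.2
```

```bash
python3 -m creep '[{"hand":0.71,"tx":0,"ty":0,"tz":-0.01,"spin":0},{"hand":0.71,"tx":0,"ty":0,"tz":-0.02,"spin":0},{"hand":0.71,"tx":0,"ty":0,"tz":-0.02,"spin":0},{"hand":0.71,"tx":0,"ty":0,"tz":-0.03,"spin":0},{"hand":0.71,"tx":0,"ty":0,"tz":-0.03,"spin":0}]'; python3 -m creep '[{"hand":0.71,"tx":0,"ty":0,"tz":-0.02,"spin":0},{"hand":0.71,"tx":0,"ty":0,"tz":0,"spin":0},{"hand":0.71,"tx":0,"ty":0,"tz":0,"spin":0}]'; python3 - <<'E'
from plant import get_obs,cams
import cv2,pickle
from h import *
d={n:cams.capture(n) for n in('side','top','wrist')};pickle.dump(d,open('v2.pkl','wb'))
a=d['side']['color'][60:270,160:350,::-1];cv2.imwrite('pics/s2.png',np.hstack([cv2.resize(a,(540,600))]))
print(get_obs()['tool_pos'])
E
```

```text
time: 4.45
tool_pos: [492.7, 22.5, 231.8]
tcp_rot: [3.141, -0.001, -2.994]
contact_force: [0.2, 0.2, -1.6]
grip_width: 64.9
finger_force: 6.3
time: 4.82
tool_pos: [492.5, 22.6, 249.8]
tcp_rot: [3.141, -0.002, -2.994]
contact_force: [0.2, 0.1, -0.8]
grip_width: 65.3
finger_force: 6.3
[492.61675486  22.59873007 249.6783451 ]
```

View pics/s2.png

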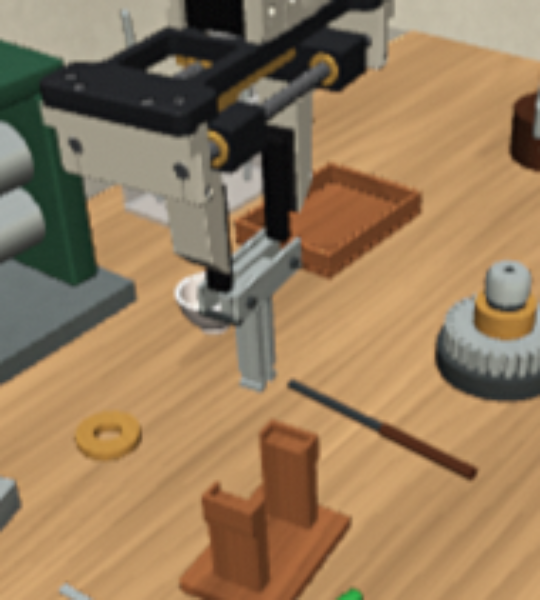

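The pliers are held upright, with the tips at about (255,386) in the crop. Next I measure the ring more precisely from the first top and side images.

```bash
python3 - <<'E'
import pickle,cv2,numpy as np
from h import *
d=pickle.load(open('v0.pkl','rb'));d2=pickle.load(open('v2.pkl','rb'))
s=d2['side'];print('tip',ray(s,249.7,195.1,143.4))
for n,c,(x,y,w,h) in(('top',d['top'],(136,157,60,60)),('side',d['side'],(105,292,72,65)),('wrist',d2['wrist'],(400,100,160,160))):
    q=c['color'][y:y+h,x:x+w].astype(int)
    m=((q.min(2)>90)&(q.max(2)-q.min(2)<40)).astype(np.uint8)
    nn,l,st,ce=cv2.connectedComponentsWithStats(m)
    if nn<2: print(n,'none');continue
    i=1+st[1:,4].argmax();v,u=np.nonzero(l==i)
    P=np.array([ray(c,a+x,b+y,38)[:2] for a,b in zip(u,v)])
    # split: ring pixels vs lugs by iterative circle fit at radius ~19
    cen=np.array([527,249.]) ;g=np.radians(161)
    for k in range(30):
        r=P-cen;sel=np.abs(np.hypot(*r.T)-19)<6;
        A=np.c_[2*P[sel],np.ones(sel.sum())];sol=np.linalg.lstsq(A,(P[sel]**2).sum(1),rcond=None)[0];cen=sol[:2]
    R=np.sqrt(sol[2]+cen@cen)
    r=P-cen;L=P[np.hypot(*r.T)>27];gd=L.mean(0)-cen
    # ring lugs: split by side
    e=gd/np.hypot(*gd);nrm=np.array([-e[1],e[0]]);sd=(L-cen)@nrm
    ax=[]
    for z in(1,-1): 
        Q=L[z*sd>0];ax.append(Q.mean(0))
    ch=ax[0]-ax[1]
    print(n,'cen',cen.round(1),'R',R.round(1),'gap dir',np.degrees(np.arctan2(gd[1],gd[0])).round(1),'far',np.hypot(*r.T).max().round(1),'chord',np.degrees(np.arctan2(ch[1],ch[0])).round(1),np.hypot(*ch).round(1),len(P))
E
```

```text
tip [488.19189668  26.54166871 143.4       ]
top cen [525.  250.1] R 19.8 gap dir 161.7 far 48.1 chord -111.2 29.8 168
side cen [522.6 249.4] R 19.7 gap dir 158.3 far 49.9 chord -111.1 29.4 407
wrist cen [521.3 248.9] R 18.3 gap dir 178.4 far 46.6 chord -40.1 11.0 311
```

```bash
python3 -m creep '[{"hand":0.71,"tx":0,"ty":0,"tz":0,"spin":9.7},{"hand":0.71,"tx":0,"ty":0,"tz":0,"spin":9.7},{"hand":0.71,"tx":0,"ty":0,"tz":0,"spin":9.6}]'; python3 -m creep '[{"hand":0.71,"tx":0.0175,"ty":0.0448,"tz":0,"spin":0},{"hand":0.71,"tx":0.0175,"ty":0.0448,"tz":0,"spin":0},{"hand":0.71,"tx":0.0175,"ty":0.0448,"tz":0,"spin":0},{"hand":0.71,"tx":0.0175,"ty":0.0448,"tz":0,"spin":0},{"hand":0.71,"tx":0.0175,"ty":0.0448,"tz":0,"spin":0}]'; python3 -m creep '[{"hand":0.71,"tx":0,"ty":0,"tz":0.02,"spin":0},{"hand":0.71,"tx":0,"ty":0,"tz":0.03,"spin":0},{"hand":0.71,"tx":0,"ty":0,"tz":0.02,"spin":0},{"hand":0.71,"tx":0,"ty":0,"tz":0,"spin":0},{"hand":0.71,"tx":0,"ty":0,"tz":0,"spin":0}]'; python3 - <<'E'
from plant import get_obs,cams
import cv2,pickle
from h import *
d={n:cams.capture(n) for n in('side','top','wrist')};pickle.dump(d,open('v3.pkl','wb'))
o=get_obs();print(o['tool_pos'],o['tcp_rot'])
s=d['side'];w=d['wrist']
print(proj(s,[489,263,70]),proj(w,[489,263,70]))
def cr(c,X,h=40):
    u,v=np.clip(proj(c,X).astype(int),h,[559-h,419-h]);print(u-h,v-h);return cv2.resize(c['color'][v-h:v+h,u-h:u+h,::-1],(400,400),interpolation=cv2.INTER_CUBIC)
cv2.imwrite('pics/v3.png',np.hstack([cr(s,[505,260,50]),cr(w,[505,260,50],50)]))
E
```

```text
time: 5.35
tool_pos: [492.8, 22.6, 249.9]
tcp_rot: [-3.141, -0.002, 2.778]
contact_force: [-0.4, -0.2, -1.8]
grip_width: 65.3
finger_force: 6.3
time: 5.98
tool_pos: [489.3, 264.5, 249.9]
tcp_rot: [-3.141, -0.001, 2.783]
contact_force: [0.7, 0.1, -1.1]
grip_width: 65.1
finger_force: 6.3
time: 6.6
tool_pos: [490.1, 263.1, 181.3]
tcp_rot: [3.141, 0.001, 2.783]
contact_force: [0.3, 0.7, -0.6]
grip_width: 65.1
finger_force: 6.3
[490.18155466 263.14313066 181.71274801] [3.14031471e+00 1.39640364e-03 2.78339727e+00]
[138.64927467 325.41161742] [274.77414551 204.50093509]
96 286
227 165
```

View pics/v3.png

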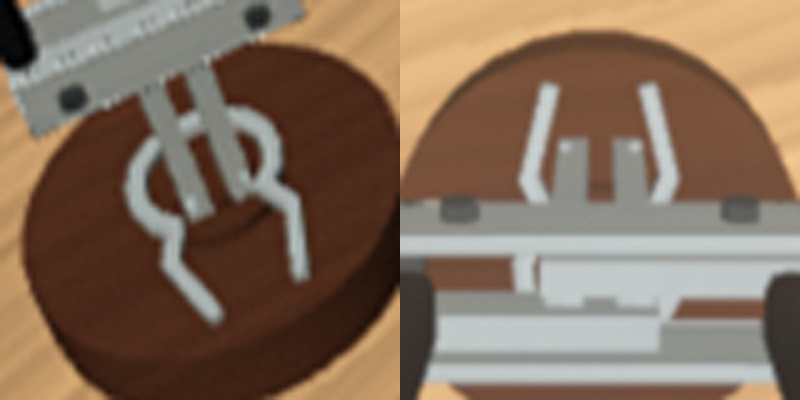

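The side crop shows the tips hovering above the ring. The wrist crop shows the lug ends at (548,85) and (650,85) and the tips' lower ends at (572,138) and (628,138), well aligned.

```bash
python3 - <<'E'
import pickle
from h import *
d=pickle.load(open('v3.pkl','rb'));w=d['wrist'];s=d['side']
f=lambda a,b,z:ray(w,227+(a-400)/4,165+b/4,z)
yaw=2.783;X=np.array([np.cos(yaw),np.sin(yaw),0]);Y=np.array([X[1],-X[0],0]);T=np.array([490.2,263.1,0])
L=[f(548,83,38),f(650,83,38)];P=[f(572,138,75),f(629,138,75)]
for n,q in(('lugends',L),('tips',P)):
    for p in q: print(n,p.round(1),((p-T)@X).round(1),((p-T)@Y).round(1))
K=[f(522,182,38),f(677,182,38)]
for p in K: print('waist',((p-T)@X).round(1),((p-T)@Y).round(1))
g=lambda a,b,z:ray(s,96+a/5,286+b/5,z)
for n,p in(('lugA',g(214,322,38)),('lugB',g(300,278,38)),('tipL',g(198,218,75)),('tipR',g(245,197,75)),('ringfar',g(190,108,38))): print('side',n,((p-T)@X).round(1),((p-T)@Y).round(1))
E
```

```text
lugends [476.2 256.6  38. ] 10.8 -11.0
lugends [484.8 279.6  38. ] 10.9 13.6
tips [482.1 261.3  75. ] 6.9 -4.6
tips [486.4 272.6  75. ] 6.9 7.6
waist -14.1 -17.7
waist -14.1 20.5
side lugA 14.2 10.8
side lugB 14.1 -13.1
side tipL 9.2 4.9
side tipR 9.7 -7.4
side ringfar -59.0 -4.9
```

Tips and gap agree within 1 mm in both views. Descending.

```bash
python3 -m creep '[{"hand":0.71,"tx":0,"ty":0,"tz":0.015,"spin":0},{"hand":0.71,"tx":0,"ty":0,"tz":0.015,"spin":0},{"hand":0.71,"tx":0,"ty":0,"tz":0.01,"spin":0},{"hand":0.71,"tx":0,"ty":0,"tz":0.003,"spin":0},{"hand":0.71,"tx":0,"ty":0,"tz":0,"spin":0}]';  python3 -m creep '[{"hand":0.71,"tx":0,"ty":0,"tz":0.0015,"spin":0},{"hand":0.71,"tx":0,"ty":0,"tz":0,"spin":0}]';  python3 -m creep '[{"hand":0.71,"tx":0,"ty":0,"tz":0.0015,"spin":0},{"hand":0.71,"tx":0,"ty":0,"tz":0,"spin":0}]'
```

```text
time: 7.38
tool_pos: [489.7, 263.0, 137.5]
tcp_rot: [-3.141, -0.0, 2.783]
contact_force: [0.3, -0.5, -2.0]
grip_width: 65.4
finger_force: 6.3
time: 7.62
tool_pos: [489.8, 263.1, 136.5]
tcp_rot: [3.141, 0.0, 2.783]
contact_force: [0.4, 0.2, -0.9]
grip_width: 65.2
finger_force: 6.3
time: 7.88
tool_pos: [490.2, 263.2, 135.5]
tcp_rot: [3.14, 0.001, 2.784]
contact_force: [-0.3, 0.2, 3.6]
grip_width: 65.5
finger_force: 6.8
```

```bash
python3 -m creep '[{"hand":0.65,"tx":0,"ty":0,"tz":0,"spin":0},{"hand":0.58,"tx":0,"ty":0,"tz":0,"spin":0},{"hand":0.52,"tx":0,"ty":0,"tz":0,"spin":0},{"hand":0.46,"tx":0,"ty":0,"tz":0,"spin":0}]'; python3 -m creep '[{"hand":0.4,"tx":0,"ty":0,"tz":0,"spin":0},{"hand":0.34,"tx":0,"ty":0,"tz":0,"spin":0},{"hand":0.28,"tx":0,"ty":0,"tz":0,"spin":0},{"hand":0.2,"tx":0,"ty":0,"tz":0,"spin":0},{"hand":0.2,"tx":0,"ty":0,"tz":0,"spin":0}]';  python3 - <<'E'
from plant import get_obs,cams
import cv2,pickle
from h import *
d={n:cams.capture(n) for n in('side','top','wrist')};pickle.dump(d,open('v4.pkl','wb'))
o=get_obs();print(o['tool_pos'],o['grip_width'],o['finger_force'],o['contact_force'])
def cr(c,X,h=40):
    u,v=np.clip(proj(c,X).astype(int),h,[559-h,419-h]);print(u-h,v-h);return cv2.resize(c['color'][v-h:v+h,u-h:u+h,::-1],(400,400),interpolation=cv2.INTER_CUBIC)
cv2.imwrite('pics/v4.png',np.hstack([cr(d['side'],[505,260,50]),cr(d['wrist'],[505,260,50],50)]))
E
```

```text
time: 8.38
tool_pos: [490.6, 263.8, 135.6]
tcp_rot: [3.139, 0.002, 2.783]
contact_force: [1.1, 2.8, 5.3]
grip_width: 43.8
finger_force: 14.1
time: 9.0
tool_pos: [490.6, 263.8, 135.7]
tcp_rot: [3.139, 0.002, 2.783]
contact_force: [0.7, 2.9, 6.0]
grip_width: 25.5
finger_force: 30.0
[490.63559356 263.81377884 135.73989184] 26.09094702634668 30.02253770828247 [1.80170252 3.10588675 6.21419816]
96 286
227 182
```

View pics/v4.png

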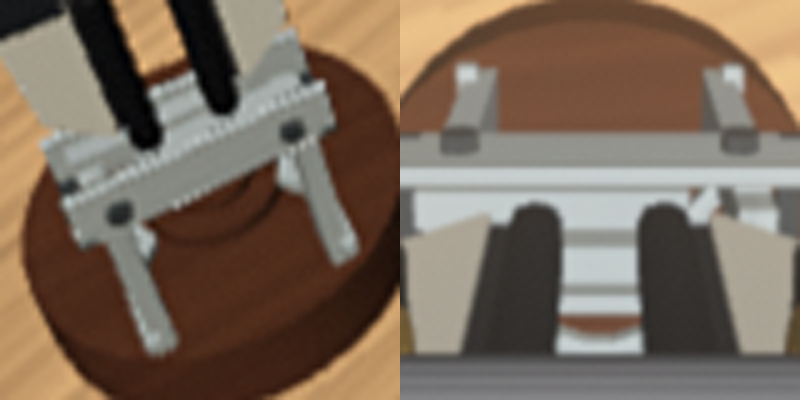

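The pliers are fully squeezed and the lugs sit in both tip notches. Lifting.

```bash
python3 -m creep '[{"hand":0.2,"tx":0,"ty":0,"tz":-0.006,"spin":0},{"hand":0.2,"tx":0,"ty":0,"tz":-0.008,"spin":0},{"hand":0.2,"tx":0,"ty":0,"tz":-0.01,"spin":0},{"hand":0.2,"tx":0,"ty":0,"tz":-0.015,"spin":0},{"hand":0.2,"tx":0,"ty":0,"tz":-0.02,"spin":0}]'; python3 -m creep '[{"hand":0.2,"tx":0,"ty":0,"tz":-0.02,"spin":0},{"hand":0.2,"tx":0,"ty":0,"tz":-0.02,"spin":0},{"hand":0.2,"tx":0,"ty":0,"tz":-0.01,"spin":0},{"hand":0.2,"tx":0,"ty":0,"tz":0,"spin":0},{"hand":0.2,"tx":0,"ty":0,"tz":0,"spin":0}]';  python3 - <<'E'
from plant import get_obs,cams
import cv2,pickle
from h import *
d={n:cams.capture(n) for n in('side','top','wrist')};pickle.dump(d,open('v5.pkl','wb'))
o=get_obs();print(o['tool_pos'],o['grip_width'],o['finger_force'],o['contact_force'])
def cr(c,X,h=40):
    u,v=np.clip(proj(c,X).astype(int),h,[559-h,419-h]);print(u-h,v-h);return cv2.resize(c['color'][v-h:v+h,u-h:u+h,::-1],(400,400),interpolation=cv2.INTER_CUBIC)
cv2.imwrite('pics/v5.png',np.hstack([cr(d['side'],[505,260,140],50),cr(d['wrist'],[505,260,140],60)]))
E
```

```text
time: 9.78
tool_pos: [489.5, 262.9, 194.7]
tcp_rot: [-3.141, -0.0, 2.783]
contact_force: [-0.1, -0.3, -1.5]
grip_width: 25.7
finger_force: 30.0
time: 10.4
tool_pos: [489.3, 262.9, 243.0]
tcp_rot: [-3.141, -0.001, 2.783]
contact_force: [0.6, -1.0, -1.7]
grip_width: 25.1
finger_force: 30.0
[489.40128182 262.90278752 242.96073153] 25.787607019462573 29.992355704307556 [-0.97273668 -0.3623017  -1.46634699]
69 234
218 166
```

View pics/v5.png

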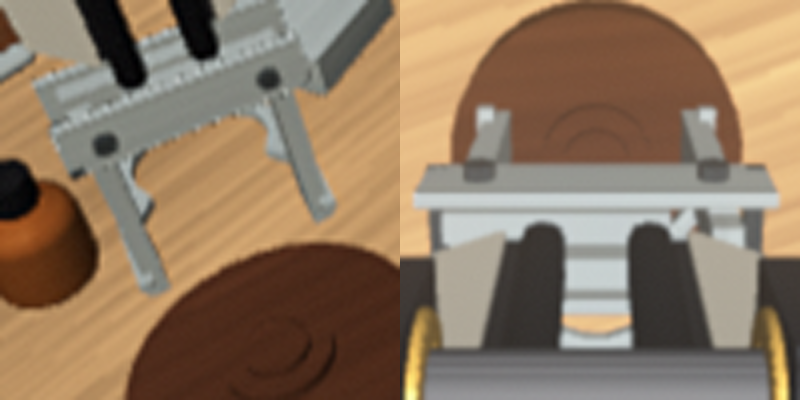

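The ring is off its post, hanging on both tips. I locate the axle from the dark centre hole on the stub top, seen in both views, and cross-check with the brass hub.

```bash
python3 - <<'E'
import pickle
from h import *
d=pickle.load(open('v0.pkl','rb'));t,s=d['top'],d['side'];d5=pickle.load(open('v5.pkl','rb'))
pt,ps=(402.4,196.4),(339.7,153.4)
print('tri',tri(t,pt,s,ps),ray(t,*pt,86),ray(s,*ps,86))
# brass hub
for n,c,(x,y,w,h) in(('top',t,(370,170,55,60)),('side',s,(310,145,60,55)),('top5',d5['top'],(370,170,55,60)),('side5',d5['side'],(310,145,60,55))):
    q=cv2.cvtColor(c['color'][y:y+h,x:x+w],cv2.COLOR_RGB2HSV)
    m=((q[...,1]>150)&(q[...,0]>10)&(q[...,0]<25)).astype(np.uint8)
    nn,l,st,ce=cv2.connectedComponentsWithStats(m);i=1+st[1:,4].argmax();v,u=np.nonzero(l==i)
    # outline of hub in picture vs model silhouette: extremes along image x at mid-height
    print(n,'bbox',st[i][:4]+[x,y,0,0],'u-extent mid ->',ray(c,(u.min()+u.max())/2+x,(v.min()+v.max())/2+y,50).round(1))
    # gear/plate: non-wood (low saturation) mask, enclosing circle
    m=(q[...,1]<90).astype(np.uint8);nn,l,st,ce=cv2.connectedComponentsWithStats(m);i=1+st[1:,4].argmax();b=st[i]
    print('   gear bbox',b[:4]+[x,y,0,0], 'plane30',ray(c,x+b[0]+b[2]/2-.5,y+b[1]+b[3]/2-.5,29).round(1))
    # expected silhouette for axle at (477,-252)
    th=np.linspace(0,2*np.pi,73);A=(477,-252)
    f=lambda r,z:np.array([proj(c,[A[0]+r*np.cos(k),A[1]+r*np.sin(k),z]) for k in th])
    H=np.vstack([f(24,58),f(24,38)]);G=np.vstack([f(52,20),f(52,0),f(46,38)])
    print('   pred hub',H.min(0).round(1),H.max(0).round(1),'pred gear',G.min(0).round(1),G.max(0).round(1))
E
```

```text
tri [ 476.97573898 -253.3140543    88.78468725] [ 478.06146444 -253.81622018   86.        ] [ 478.16563768 -257.79291942   86.        ]
top bbox [387 191  17  19] u-extent mid -> [ 477.5 -247.    50. ]
   gear bbox [370 179  49  47] plane30 [ 477.  -249.7   29. ]
   pred hub [384.8 188.3] [409.8 212.2] pred gear [368.6 179.5] [418.1 227.5]
side bbox [327 162  22  16] u-extent mid -> [ 475.6 -250.2   50. ]
   gear bbox [314 163  46  37] plane30 [ 469.1 -238.1   29. ]
   pred hub [325.9 160. ] [348.8 179.7] pred gear [312.4 162.3] [359.7 201.6]
top5 bbox [387 192  17  18] u-extent mid -> [ 476.4 -246.9   50. ]
   gear bbox [370 179  49  47] plane30 [ 477.  -249.7   29. ]
   pred hub [384.8 188.3] [409.8 212.2] pred gear [368.6 179.5] [418.1 227.5]
side5 bbox [327 162  22  16] u-extent mid -> [ 475.6 -250.2   50. ]
   gear bbox [314 163  46  37] plane30 [ 469.1 -238.1   29. ]
   pred hub [325.9 160. ] [348.8 179.7] pred gear [312.4 162.3] [359.7 201.6]
```

```bash
python3 - <<'E'
import pickle
from h import *
d=pickle.load(open('v5.pkl','rb'));c=d['wrist']
yaw=2.783;X=np.array([np.cos(yaw),np.sin(yaw),0]);Y=np.array([X[1],-X[0],0]);T=np.array([489.4,262.9,0])
f=lambda a,b,z:ray(c,218+(a-400)*.3,166+b*.3,z)
for n,p in(('tipL',f(488,106,136.7)),('tipR',f(706,108,136.7)),('back in',f(598,334,141.6)),('back in',f(598,326,141.6)),('back lowered5',f(598,334,136.6))): print(n,((p-T)@X).round(1),((p-T)@Y).round(1))
u=277
for v in range(254,280): print(v,c['color'][v,u].tolist(),c['color'][v,u-6].tolist())
E
```

```text
tipL 8.9 -26.6
tipR 8.4 28.8
back in -52.4 1.5
back in -50.0 1.4
back lowered5 -54.9 1.5
254 [147, 149, 145] [147, 149, 145]
255 [158, 161, 158] [157, 161, 157]
256 [192, 199, 199] [190, 198, 197]
257 [200, 208, 209] [201, 209, 209]
258 [200, 207, 210] [199, 208, 208]
259 [199, 203, 200] [199, 202, 200]
260 [212, 190, 167] [213, 191, 167]
261 [230, 193, 145] [231, 193, 144]
262 [234, 194, 140] [237, 197, 141]
263 [234, 195, 140] [235, 196, 142]
264 [234, 196, 143] [220, 183, 143]
265 [211, 180, 144] [176, 164, 148]
266 [170, 163, 151] [168, 172, 168]
267 [174, 180, 178] [192, 200, 199]
268 [198, 206, 206] [205, 213, 213]
269 [193, 201, 202] [192, 200, 200]
270 [136, 139, 139] [135, 139, 138]
271 [89, 89, 89] [87, 87, 87]
272 [91, 89, 89] [91, 90, 90]
273 [107, 107, 107] [108, 107, 108]
274 [111, 109, 110] [110, 110, 110]
275 [109, 108, 108] [109, 108, 109]
276 [119, 117, 119] [118, 118, 119]
277 [125, 125, 127] [125, 125, 127]
278 [119, 119, 121] [119, 118, 120]
279 [123, 122, 124] [122, 122, 124]
```

The ring sits nominally on the tips: level, with its back inner edge about 53.5 mm behind them. Carrying it to above the axle, with the TCP going to about (445.6, -240.7).

```bash
python3 -m creep '[{"hand":0.2,"tx":-0.005,"ty":-0.018,"tz":0,"spin":0},{"hand":0.2,"tx":-0.009,"ty":-0.0325,"tz":0,"spin":0},{"hand":0.2,"tx":-0.009,"ty":-0.0325,"tz":0,"spin":0},{"hand":0.2,"tx":-0.009,"ty":-0.0325,"tz":0,"spin":0},{"hand":0.2,"tx":-0.009,"ty":-0.0325,"tz":0,"spin":0}]';python3 -m creep '[{"hand":0.2,"tx":-0.009,"ty":-0.0325,"tz":0,"spin":0},{"hand":0.2,"tx":-0.009,"ty":-0.0325,"tz":0,"spin":0},{"hand":0.2,"tx":-0.009,"ty":-0.0325,"tz":0,"spin":0},{"hand":0.2,"tx":-0.009,"ty":-0.0325,"tz":0,"spin":0},{"hand":0.2,"tx":-0.009,"ty":-0.0325,"tz":0,"spin":0}]';python3 -m creep '[{"hand":0.2,"tx":-0.009,"ty":-0.0325,"tz":0,"spin":0},{"hand":0.2,"tx":-0.009,"ty":-0.0325,"tz":0,"spin":0},{"hand":0.2,"tx":-0.009,"ty":-0.0325,"tz":0,"spin":0},{"hand":0.2,"tx":-0.009,"ty":-0.0325,"tz":0,"spin":0},{"hand":0.2,"tx":-0.009,"ty":-0.0325,"tz":0,"spin":0}]'; python3 -m creep '[{"hand":0.2,"tx":-0.0045,"ty":-0.014,"tz":0,"spin":0},{"hand":0.2,"tx":0,"ty":0,"tz":0,"spin":0},{"hand":0.2,"tx":0,"ty":0,"tz":0,"spin":0},{"hand":0.2,"tx":0,"ty":0,"tz":0,"spin":0}]'
```

```text
time: 11.18
tool_pos: [475.6, 108.0, 243.6]
tcp_rot: [-3.141, -0.0, 2.783]
contact_force: [0.8, -0.6, -1.5]
grip_width: 25.5
finger_force: 30.0
time: 11.8
tool_pos: [460.5, -59.7, 243.7]
tcp_rot: [-3.141, -0.0, 2.783]
contact_force: [0.2, -0.2, -2.3]
grip_width: 25.9
finger_force: 30.0
time: 12.42
tool_pos: [445.4, -227.5, 243.6]
tcp_rot: [-3.141, -0.0, 2.783]
contact_force: [-0.4, -0.2, -2.0]
grip_width: 25.5
finger_force: 30.0
time: 12.92
tool_pos: [446.0, -239.6, 243.8]
tcp_rot: [3.141, -0.0, 2.785]
contact_force: [0.3, 0.5, -2.1]
grip_width: 25.4
finger_force: 30.0
```

```bash
python3 -m creep '[{"hand":0.2,"tx":-0.025,"ty":0,"tz":0,"spin":0},{"hand":0.2,"tx":-0.03,"ty":0,"tz":0,"spin":0},{"hand":0.2,"tx":-0.03,"ty":0,"tz":0,"spin":0},{"hand":0.2,"tx":-0.02,"ty":0,"tz":0,"spin":0},{"hand":0.2,"tx":0,"ty":0,"tz":0,"spin":0}]';python3 -m creep '[{"hand":0.2,"tx":0,"ty":0,"tz":0,"spin":0},{"hand":0.2,"tx":0,"ty":0,"tz":0,"spin":0}]'; python3 - <<'E'
from plant import get_obs,cams
import cv2,pickle
from h import *
c=cams.capture('wrist');o=get_obs();pickle.dump((c,o['tool_pos']),open('w6.pkl','wb'))
print(o['tool_pos'],-c['R'].T@c['t'],proj(c,[477.3,-252.5,58]))
u0,v0=proj(c,[477.3,-252.5,58]).astype(int);x,y=max(u0-60,0),max(v0-60,0)
q=cv2.cvtColor(c['color'],cv2.COLOR_RGB2HSV)[y:y+120,x:x+120]
m=((q[...,1]>130)&(q[...,0]>10)&(q[...,0]<27)&(q[...,2]>60)).astype(np.uint8)
yy,xx=np.mgrid[y:y+120,x:x+120];m[np.hypot(xx-u0,yy-v0)>36]=0
n,l,st,ce=cv2.connectedComponentsWithStats(m);i=1+st[1:,4].argmax()
pts=cv2.convexHull(np.argwhere(l==i)[:,::-1].astype(np.int32)).reshape(-1,2)+[x,y]
print(st[i],'n',len(pts))
P=np.array([ray(c,*p,58)[:2] for p in pts])
A=np.c_[2*P,np.ones(len(P))];s=np.linalg.lstsq(A,(P**2).sum(1),rcond=None)[0];print('hub',s[:2],'R',np.sqrt(s[2]+s[:2]@s[:2]))
X=np.array([np.cos(2.784),np.sin(2.784)]);Y=np.array([X[1],-X[0]]);dd=s[:2]-o['tool_pos'][:2];print('rel tool',dd@X,dd@Y)
cv2.imwrite('pics/w6.png',np.hstack([c['color'][:,:,::-1]]))
E
```

```text
time: 13.55
tool_pos: [545.1, -276.8, 243.0]
tcp_rot: [3.141, -0.001, 2.785]
contact_force: [0.2, 0.0, -1.0]
grip_width: 25.4
finger_force: 30.0
time: 13.8
tool_pos: [543.7, -276.9, 244.0]
tcp_rot: [3.142, -0.0, 2.784]
contact_force: [-0.2, -0.7, -1.7]
grip_width: 25.7
finger_force: 30.0
[ 543.72924393 -277.08504522  244.050411  ] [ 475.52907287 -250.83499156  388.26409157] [275.42859079 121.29779144]
[ 40  40  44  45 453] n 28
hub [ 479.44366793 -252.4408759 ] R 22.568417875265887
rel tool 68.84496588123035 0.5839830053156597
```

The hub measures at (479.4,-252.4) with R≈23, as expected. Moving the bore over the axle (tx +101.5, ty -0.8) and down to just above the stub.

```bash
python3 -m creep '[{"hand":0.2,"tx":0.025,"ty":0,"tz":0,"spin":0},{"hand":0.2,"tx":0.03,"ty":0,"tz":0,"spin":0},{"hand":0.2,"tx":0.03,"ty":0,"tz":0,"spin":0},{"hand":0.2,"tx":0.0165,"ty":-0.0008,"tz":0,"spin":0},{"hand":0.2,"tx":0,"ty":0,"tz":0,"spin":0}]';python3 -m creep '[{"hand":0.2,"tx":0,"ty":0,"tz":0.015,"spin":0},{"hand":0.2,"tx":0,"ty":0,"tz":0.02,"spin":0},{"hand":0.2,"tx":0,"ty":0,"tz":0.015,"spin":0},{"hand":0.2,"tx":0,"ty":0,"tz":0,"spin":0},{"hand":0.2,"tx":0,"ty":0,"tz":0,"spin":0}]'; python3 - <<'E'
from plant import get_obs,cams
import cv2,pickle
from h import *
d={n:cams.capture(n) for n in('side','top','wrist')};o=get_obs();pickle.dump((d,o['tool_pos']),open('v7.pkl','wb'));print(o['tool_pos'])
s=d['side'];w=d['wrist']
u,v=proj(s,[470,-250,95]).astype(int);print(u-36,v-36)
a=cv2.resize(s['color'][v-36:v+36,u-36:u+36,::-1],(396,396),interpolation=cv2.INTER_CUBIC)
u,v=proj(w,[460,-246,90]).astype(int);print(u-60,v-60)
b=cv2.resize(w['color'][v-60:v+60,u-60:u+60,::-1],(396,396),interpolation=cv2.INTER_CUBIC)
cv2.imwrite('pics/v7.png',np.hstack([a,b]))
E
```

```text
time: 14.48
tool_pos: [448.1, -242.3, 244.4]
tcp_rot: [-3.141, 0.001, 2.783]
contact_force: [0.5, -0.8, -1.9]
grip_width: 25.5
finger_force: 30.0
time: 15.1
tool_pos: [449.4, -242.8, 194.2]
tcp_rot: [-3.141, 0.001, 2.784]
contact_force: [-0.3, -0.8, -1.5]
grip_width: 25.7
finger_force: 30.0
[ 449.26272962 -242.78277232  194.38379973]
305 116
216 160
```

```bash
python3 -m creep '[{"hand":0.2,"tx":0,"ty":0,"tz":0.004,"spin":0},{"hand":0.2,"tx":0,"ty":0,"tz":0.004,"spin":0},{"hand":0.2,"tx":0,"ty":0,"tz":0,"spin":0}]';python3 -m creep '[{"hand":0.2,"tx":0,"ty":0,"tz":0.004,"spin":0},{"hand":0.2,"tx":0,"ty":0,"tz":0,"spin":0}]';python3 -m creep '[{"hand":0.2,"tx":0,"ty":0,"tz":0.003,"spin":0},{"hand":0.2,"tx":0,"ty":0,"tz":0,"spin":0}]'
```

```text
time: 15.62
tool_pos: [448.7, -242.4, 185.3]
tcp_rot: [3.141, -0.001, 2.783]
contact_force: [0.0, 0.3, -1.9]
grip_width: 25.7
finger_force: 30.0
time: 15.88
tool_pos: [448.7, -242.4, 181.3]
tcp_rot: [3.141, -0.001, 2.783]
contact_force: [-0.2, 0.9, -2.1]
grip_width: 25.8
finger_force: 30.0
time: 16.12
tool_pos: [448.8, -242.5, 178.4]
tcp_rot: [3.141, -0.0, 2.783]
contact_force: [-0.9, 0.6, -0.9]
grip_width: 25.8
finger_force: 30.0
```

```bash
python3 -m creep '[{"hand":0.2,"tx":0,"ty":0,"tz":0.003,"spin":0},{"hand":0.2,"tx":0,"ty":0,"tz":0,"spin":0}]';python3 -m creep '[{"hand":0.2,"tx":0,"ty":0,"tz":0.003,"spin":0},{"hand":0.2,"tx":0,"ty":0,"tz":0,"spin":0}]';python3 -m creep '[{"hand":0.2,"tx":0,"ty":0,"tz":0.004,"spin":0},{"hand":0.2,"tx":0,"ty":0,"tz":0,"spin":0}]'
```

```text
time: 16.38
tool_pos: [448.8, -242.4, 175.4]
tcp_rot: [3.141, -0.001, 2.783]
contact_force: [-0.2, -0.4, -2.3]
grip_width: 25.8
finger_force: 30.0
time: 16.62
tool_pos: [448.8, -242.5, 172.4]
tcp_rot: [3.141, -0.0, 2.783]
contact_force: [-0.2, 0.2, -1.6]
grip_width: 25.5
finger_force: 30.0
time: 16.88
tool_pos: [448.7, -242.4, 168.3]
tcp_rot: [3.141, -0.001, 2.783]
contact_force: [-0.1, 0.3, -2.4]
grip_width: 26.1
finger_force: 30.0
```

```bash
python3 -m creep '[{"hand":0.2,"tx":0,"ty":0,"tz":0.004,"spin":0},{"hand":0.2,"tx":0,"ty":0,"tz":0,"spin":0}]';python3 -m creep '[{"hand":0.2,"tx":0,"ty":0,"tz":0.003,"spin":0},{"hand":0.2,"tx":0,"ty":0,"tz":0,"spin":0}]';python3 -m creep '[{"hand":0.2,"tx":0,"ty":0,"tz":0.0015,"spin":0},{"hand":0.2,"tx":0,"ty":0,"tz":0,"spin":0},{"hand":0.2,"tx":0,"ty":0,"tz":0,"spin":0}]'; python3 - <<'E'
from plant import get_obs,cams
import cv2,pickle
from h import *
d={n:cams.capture(n) for n in('side','top','wrist')};o=get_obs();pickle.dump((d,o['tool_pos']),open('v8.pkl','wb'));print(o['tool_pos'])
s=d['side'];w=d['wrist']
u,v=proj(s,[470,-250,70]).astype(int);print(u-36,v-36)
a=cv2.resize(s['color'][v-36:v+36,u-36:u+36,::-1],(396,396),interpolation=cv2.INTER_CUBIC)
u,v=proj(w,[460,-246,70]).astype(int);print(u-60,v-60)
b=cv2.resize(w['color'][v-60:v+60,u-60:u+60,::-1],(396,396),interpolation=cv2.INTER_CUBIC)
cv2.imwrite('pics/v8.png',np.hstack([a,b]))
E
```

```text
time: 17.12
tool_pos: [448.7, -242.4, 164.3]
tcp_rot: [3.141, -0.001, 2.784]
contact_force: [1.3, 0.3, -1.8]
grip_width: 25.5
finger_force: 30.0
time: 17.38
tool_pos: [448.8, -242.5, 161.4]
tcp_rot: [3.141, -0.0, 2.783]
contact_force: [-0.1, 1.0, -1.5]
grip_width: 25.2
finger_force: 30.0
time: 17.75
tool_pos: [448.9, -242.6, 160.2]
tcp_rot: [3.142, 0.0, 2.783]
contact_force: [-0.3, -0.3, -0.7]
grip_width: 25.7
finger_force: 30.0
[ 448.92804796 -242.56275514  160.24628083]
304 126
216 166
```

View pics/v8.png

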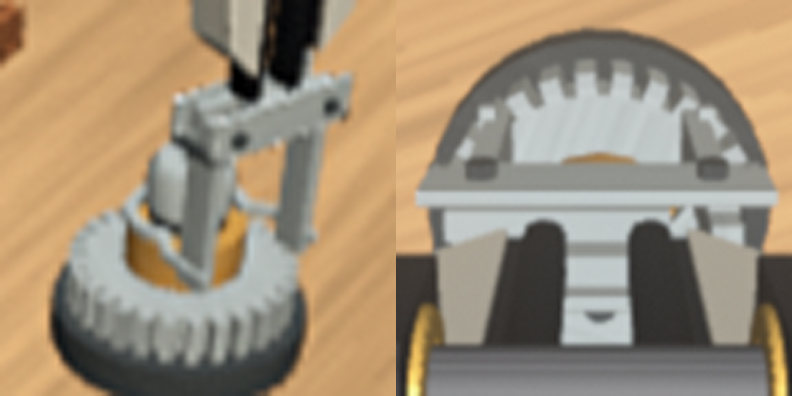

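The ring encircles the stub and rests about on the hub, around (150,210) in the left crop. The wrist force is just starting to rise, so one more small step down to seat it.

```bash
python3 -m creep '[{"hand":0.2,"tx":0,"ty":0,"tz":0.0008,"spin":0},{"hand":0.2,"tx":0,"ty":0,"tz":0,"spin":0},{"hand":0.2,"tx":0,"ty":0,"tz":0,"spin":0}]';python3 - <<'E'
from plant import get_obs,cams
import cv2,pickle
from h import *
c=cams.capture('wrist');yaw=2.783;T=get_obs()['tool_pos'];X=np.array([np.cos(yaw),np.sin(yaw),0])
d=pickle.load(open('v5.pkl','rb'))['wrist']
for v in range(252,274): print(v,c['color'][v,277].tolist(),d['color'][v,277].tolist(),((ray(c,277,v,58)-T)@X).round(1))
E
```

```text
time: 18.27
tool_pos: [448.9, -242.6, 159.5]
tcp_rot: [3.142, 0.0, 2.784]
contact_force: [-0.7, -0.6, -0.9]
grip_width: 25.7
finger_force: 30.0
252 [179, 186, 185] [186, 193, 192] -39.1
253 [154, 158, 155] [160, 164, 161] -40.0
254 [142, 145, 141] [147, 149, 145] -41.0
255 [151, 155, 152] [158, 161, 158] -41.9
256 [184, 191, 191] [192, 199, 199] -42.9
257 [194, 201, 203] [200, 208, 209] -43.9
258 [193, 202, 203] [200, 207, 210] -44.8
259 [184, 191, 191] [199, 203, 200] -45.8
260 [142, 148, 147] [212, 190, 167] -46.8
261 [101, 105, 105] [230, 193, 145] -47.7
262 [88, 91, 92] [234, 194, 140] -48.7
263 [109, 114, 115] [234, 195, 140] -49.7
264 [163, 169, 170] [234, 196, 143] -50.6
265 [189, 197, 198] [211, 180, 144] -51.6
266 [194, 203, 203] [170, 163, 151] -52.6
267 [195, 203, 204] [174, 180, 178] -53.6
268 [192, 200, 201] [198, 206, 206] -54.5
269 [180, 188, 188] [193, 201, 202] -55.5
270 [128, 132, 132] [136, 139, 139] -56.5
271 [86, 86, 86] [89, 89, 89] -57.5
272 [87, 86, 86] [91, 89, 89] -58.5
273 [104, 103, 104] [107, 107, 107] -59.5
```

The dark spot is the stub's centre hole, at about -34 mm in tool x, which matches the bore offset of 33.8 mm. I'll press slightly more to confirm it is seated.

```bash
python3 -m creep '[{"hand":0.2,"tx":0,"ty":0,"tz":0.0008,"spin":0},{"hand":0.2,"tx":0,"ty":0,"tz":0,"spin":0},{"hand":0.2,"tx":0,"ty":0,"tz":0,"spin":0},{"hand":0.2,"tx":0,"ty":0,"tz":0,"spin":0}]';python3 - <<'E'
from plant import get_obs,cams
import numpy as np
f=[]
for i in range(6): cams.capture('side');f.append(get_obs()['contact_force'])
print(np.mean(f,0))
E
```

```text
time: 18.82
tool_pos: [448.9, -242.6, 158.6]
tcp_rot: [3.142, 0.0, 2.783]
contact_force: [-0.2, 0.4, 0.1]
grip_width: 25.7
finger_force: 30.0
[ 0.1106284  -0.3703832   0.11392691]
```

```bash
python3 -c "
from plant import close_job,get_obs
o=get_obs();print(o['time'],o['finger_force'],abs(o['dq']).max());print(close_job())"
```

```text
19.125 29.99765843153 0.0014749495271753341
the job is handed in; nothing more can be done
None
```

I handed the job in at 19.1 s, with the pliers still fully squeezed and the spread ring in the groove on the hub, centred on the stub to about 1 mm by my measurements; the hand-in returned no verdict.

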